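Seal the inky stamp in the airtight box

TASK

The wooden hand stamp close to you is still inky: stand it upright in the empty bay of the grey airtight box and swing the blue lid shut. Then press the lid down, over one steel clip and then over the other, until both clips have snapped over its edge and hold it down on the rubber seal. The lid is thin and cracks at more than 25 newtons, so press slowly and no harder than the clips need, and leave the other things where they stand.

Things in the scene. Friction and masses are not known exactly. Their poses are not given: they have to be found in the camera images.
- ink_box: Airtight box for printing inks, fixed to the table: grey plastic, 140 (x) x 186 (y) mm, walls 4 mm thick and 80 mm high with a black sponge-rubber seal on the rim. Origin: centre of the underside; x points from the clips (front) to the hinge (back), y to the left seen from the front, z up. Inner floor at z = 4. A 4 mm divider 48 mm high at y = 18 parts a jar bay (holds a jar) from the empty bay
- bay (a point): Middle of the empty bay, on its floor; x = -15, y = -36, z = 4 mm in the box's frame. The bay is 132 (x) x 105 (y) mm; the wall top is 76 mm above this point
- lid (a joint): Hinge of the blue lid about the box's +y axis, at the back rim: -0.02 to 0.02 when shut and caught, about 0.065 when it lies loosely on the clips' lead-ins, 1.57 upright, at most 1.95. Stiff enough to stay where it is left; about 1.5 N at the edge moves it. Starts between 1.45 and 1.85
- lid_hinge (a point): Middle of the hinge axis, at x = 70, y = 0, z = 84 mm in the box's frame
- lid_panel: The blue lid, a 10 mm thick panel, 142 mm from hinge axis to front edge, 194 mm wide. Origin on the hinge axis; with the lid shut its axes are the box's and the panel fills z = 0 to 10 (outer face at z = 10) and x = -142 to 4. It is thin: it twists a little, so one front corner goes down alone, and a push of more than 25 N cracks it
- lid_edge (a point): Middle of the lid's front edge, 142 mm from the hinge axis, half way through the 10 mm thickness
- press_left (a point): Top of the ribbed thumb pad (28 x 46 mm) on the lid behind the left clip (y = +60 mm in the box's frame), 122 mm from the hinge axis. Height over the box's underside: 95.5 mm when caught (93 to 98), 99 when lying on the seal. The seal gives about 3.5 N per mm here. The clip snaps at 3 to 21 N; how deep differs by clip and box (slotted strike, set up to 2.5 mm high or low); 1.5 mm past the snap the strike hits a rigid stop
- clip_left_arm (a joint): Left steel spring clip on the box's front wall at y = +60 mm, 26 mm wide, top 100 mm above the table, hook 38 mm above its pivot: 0 at rest (also before the lid comes down), grows as its hook is pushed outwards; the lid's strike pushes it to about 0.09 rad, and it springs back to 0 over the strike when it catches
- press_right (a point): Top of the ribbed thumb pad (28 x 46 mm) on the lid behind the right clip (y = -60 mm in the box's frame), 122 mm from the hinge axis. Height over the box's underside: 95.5 mm when caught (93 to 98), 99 when lying on the seal. The seal gives about 3.5 N per mm here. The clip snaps at 3 to 21 N; how deep differs by clip and box (slotted strike, set up to 2.5 mm high or low); 1.5 mm past the snap the strike hits a rigid stop
- clip_right_arm (a joint): Right steel spring clip on the box's front wall at y = -60 mm, 26 mm wide, top 100 mm above the table, hook 38 mm above its pivot: 0 at rest (also before the lid comes down), grows as its hook is pushed outwards; the lid's strike pushes it to about 0.09 rad, and it springs back to 0 over the strike when it catches
- stamp: Wooden hand stamp, the one close to the robot: square block 34 x 34 x 28 mm with a round turned knob on top, 20 mm across, from z = 28 to z = 57. Origin: centre of its underside, z up. 35 to 70 g. It starts upright on the table
- red_jar: Bystander: red ink jar with white lid, 60 mm across, 66 mm high, origin under its centre
- cutter_box: Bystander: small beech box with sliding lid, 132 x 64 x 58 mm, origin under its centre
- roller: Bystander: small ink roller with wooden handle, 202 x 85 x 25 mm, lying on the table, origin under its middle
Mind the look-alikes: they are no part of the job. Several things look just like the stamp: the one meant starts farthest to the robot's right.

How it is judged:
By the outcome, as a careful person would: the job done as asked, in the order asked, and still so for the second after the job is handed in, with the robot touching nothing.
It also fails if it takes over 72 s, if anything falls off the work surface, if the arm or the gripper's body presses on something with over 40 N, if the wrist force passes 120 N, or if a joint passes its speed limit or range.

ROBOT

A 6-joint arm with a two-finger parallel gripper is mounted at the origin on a cart in front of the work surface, level with it; the furniture and walls round the work are solid. World frame = base frame: x ahead of the robot, y to its left, z up, the work surface at z = 0. Lengths are in m, angles in degrees, forces in N, time in s.
With the tool pointing down it reaches from about 0.4 to 0.825 m from the base axis. Payload 7 kg.
Tool frame: the origin (TCP) lies between the finger pads; the fingertips stand 19 mm ahead of it and the grasp point (between the pads) is the TCP; z points along the fingers, y is the line along which they close (so a half turn about z gives the same grasp; the last joint's range is limited). The gripper opens to 88 mm and grips with 3 to 60 N. Pads are 19 mm wide; open, the fingers measure 130 mm over their backs; the gripper's body (78 mm by 193 mm) begins 47 mm behind the grasp point.
Start: joints at [-53.852, 20.546, 0.682, 0, -70.136, -16.507], TCP at [0.227, -0.636, 0.246] pointing down, gripper open.
Joint ranges: [-176.03, 176.03], [-82.01, 121.73], [-58.28, 71.71], [-173.87, 95.51], [-174.79, -0.11], [-173.66, 173.66]. Speed limits (degrees/s): [136.94, 136.94, 172.46, 180, 180, 180].

INTERFACE

Orientations are given as [roll, pitch, yaw] about the fixed x, y, z axes, in that order (R = Rz(yaw) Ry(pitch) Rx(roll)).
In Python, from plant import r gives the robot as it stands. The module is installed in compiled form; this text tells all that it offers.
- The arm moves only by the shell command python3 -m pendant 'ROWS' [OPENING] [FORCE]. ROWS is JSON, a list of rows, each a list of 6 numbers: the shift along the tool's x, y, z in mm, then the turn, a rotation vector about the tool's x, y, z in rad. In form: [[tx, ty, tz, wx, wy, wz], ...]. A call has 1 to 20 rows; each row is the pose to reach, as a shift and turn from the pose commanded when the call began, along the tool's axes at that moment; what a row does not reach only later rows make up. A row lasts 1/8 s, in which the tool goes at most 62.5 mm and 10.7 degrees, less where a joint would pass 70% of its speed; a pose out of reach is approached as far as the arm can. A call with a gripper value outside its range is refused whole. OPENING is the finger opening in mm, from 0 to 87.6, set as the call begins (- or left out, the last holds). The fingers move at their own pace and stop on an object; FORCE is the grip in N (left out, the last holds). Time passes only in rows, so rows that repeat a pose let the fingers close. It gives the time, the measured TCP pose, the force, the opening and the grip force at its end, in the units of the state.
- r.get_state(): the state, without advancing time (a new reading comes with each control period).
- r.capture(name): name is "scene" or "top"; returns the picture (420x560x3 uint8, red, green, blue); there is no depth.
- r.camera_params(name): a dict with "mtx" (3x3 intrinsics, pixels), "rvec" (rotation vector, rad) and "tvec" (3), from world to camera coordinates, as OpenCV has them. Camera axes: x right, y down, z forward; pixel columns grow to the right and rows downward; lengths in m; the calibration is good to about 2 mm. A picture is of the moment at which its call begins. camera_params takes no time and is no camera call.
- r.close_job(): hands the job in; it is judged then, once.
The state is a dict: "time_s": time; "joints": joint angles; "qd": joint speeds; "joint_torque": joint torques, N m; "tcp_pos": TCP position; "eef_rot": TCP orientation; "contact_force": force on the tool from outside, world axes, zero at the start; "moment": the same for the moment, N m; "gripper_width": finger opening in m; "gripper_force": force on a finger pad.
Only numpy, scipy, OpenCV 4.12 (cv2) and the standard library are available. Lean on these libraries where they do the work, as an engineer would, in place of code of your own. Each camera call takes 0.05 s, during which the arm holds its last target. There are 200 camera calls.

## Working session

There is one attempt and no reset: what is moved stays moved. The work goes in short steps, Python scripts to look and compute and a shell command to move; the robot and the scene stay as the last step left them, time stands still between calls to the robot, and variables do not carry over. Pictures are saved under pics/ and viewed, at most 10 in all, crops included, and the job is handed in when it is done.

```bash
mkdir -p pics
cat > h.py <<'E'
import numpy as np, cv2
from plant import r
def cam(n):
    p=r.camera_params(n); K=np.array(p["mtx"]);R=cv2.Rodrigues(np.array(p["rvec"],float))[0];t=np.array(p["tvec"],float).ravel()
    return K,R,t
def ray(n,u,v,z):
    K,R,t=cam(n); d=R.T@np.linalg.solve(K,[u,v,1.]); c=-R.T@t
    return c+d*(z-c[2])/d[2]
def proj(n,P):
    K,R,t=cam(n); q=K@(R@np.array(P,float)+t); return q[:2]/q[2]
def snap(n,f,crop=None,s=1):
    im=r.capture(n)[:,:,::-1]
    if crop: a,b,c,d=crop; im=im[b:d,a:c]
    if s!=1: im=cv2.resize(im,None,fx=s,fy=s,interpolation=cv2.INTER_CUBIC)
    cv2.imwrite("pics/"+f,im)
E
python3 - <<'E'
from h import *
snap("scene","s1.png");snap("top","t1.png")
for n in("scene","top"):
    K,R,t=cam(n);print(n,-R.T@t,R[2],K[0,0])
s=r.get_state();print(s)
E
```

```text
scene [-0.27707802 -0.80278006  0.87803995] [ 0.6720961   0.39520206 -0.62618061] 469.4679031598599
top [ 0.4223815  -0.32334067  1.27767628] [ 0.10988366  0.00273589 -0.99394069] 449.5344767967207
{'time_s': 0.1, 'joints': array([-5.38519030e+01,  2.05867627e+01,  6.41994322e-01, -1.96287293e-02,
       -7.01341627e+01, -1.65071393e+01]), 'qd': array([-0.01569877, -0.09252668,  0.1942796 ,  0.11010263, -0.0011397 ,
        0.0051391 ]), 'joint_torque': array([-2.30363294e-03, -5.84160161e+01,  2.93748450e+01,  7.01563329e+00,
        1.00538073e-02, -7.33478873e-05]), 'tcp_pos': array([ 0.22675547, -0.6353695 ,  0.24473938]), 'eef_rot': array([ 1.79919078e+02, -4.73641577e-03, -1.60365722e+02]), 'contact_force': array([-0.37583103,  1.32719148, -0.64520183]), 'moment': array([ 0.02573467, -0.00892861, -0.01265336]), 'gripper_force': 0.0, 'gripper_width': 0.08761479217493742}
```

View pics/s1.png

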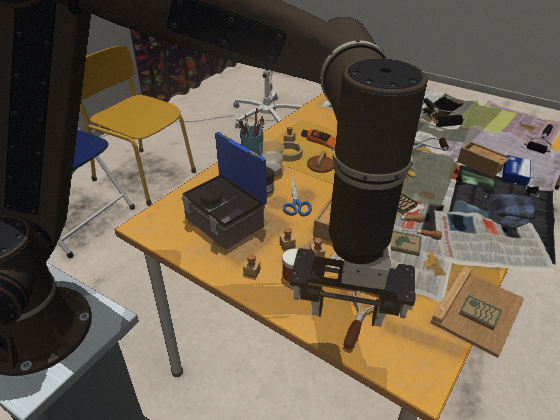

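View pics/t1.png

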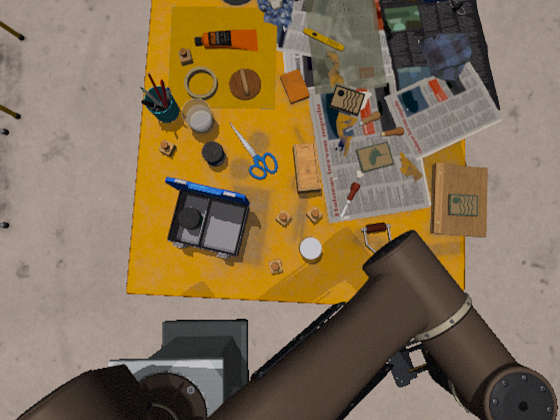

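The two overviews show the stamps in the top picture at (283,217), (315,214), (276,267), (186,56) and (167,149). Farthest right (largest column, so smallest y) is (315,214). The box is at about (208,220) with its lid open. Next I enlarge this part to confirm.

Run:
```python
from h import *
snap("top","t2.png",(155,165,355,290),4)
for p in [(283,217),(315,214),(276,267),(186,56),(167,149)]: print(p,ray("top",*p,.05).round(3))
```

```text
(283, 217) [ 0.536 -0.331  0.05 ]
(315, 214) [ 0.543 -0.419  0.05 ]
(276, 267) [ 0.4  -0.31  0.05]
(186, 56) [ 1.003 -0.062  0.05 ]
(167, 149) [ 0.732 -0.011  0.05 ]
```

View pics/t2.png

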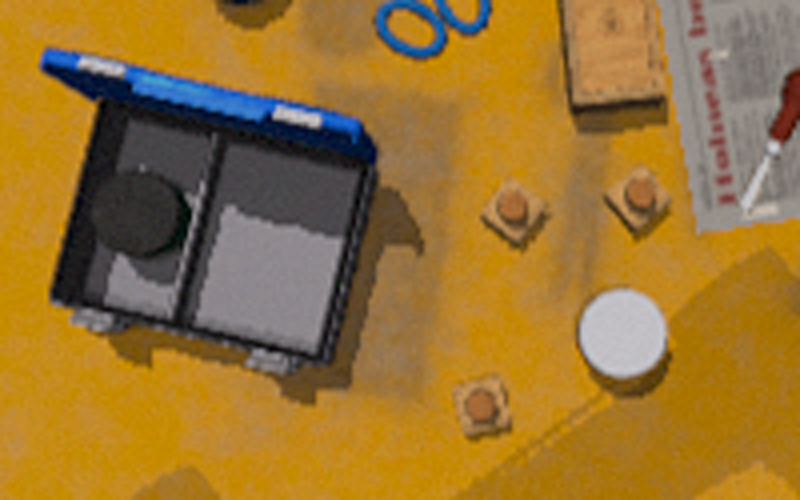

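The crop shows the target at (641,195), which is full-frame (315.2,213.7). It is the rightmost of the identical stamps, turned by about 45°, beside the white-lidded jar. The box rim corners in the crop are at (50,302), (328,362), (375,165) and (100,95).

Run:
```python
from h import *
f=lambda x,y:(155+x/4-.4,165+y/4-.4)
print("knob",ray("top",*f(641,194),.057))
bc=np.array([ray("top",*f(*p),.028)[:2] for p in[(605,200),(639,239),(672,205),(640,167)]]);print("block",bc,bc[:3].mean(0))
for a,b in((0,1),(1,2)): d=bc[b]-bc[a];print(np.linalg.norm(d),np.degrees(np.arctan2(d[1],d[0])))
W=np.array([ray("top",*f(*p),.082)[:2] for p in[(50,302),(328,362),(375,165),(100,95)]])
M=np.array([[-.07,.093],[-.07,-.093],[.07,-.093],[.07,.093]])
print(W, [np.linalg.norm(W[i]-W[i-1]) for i in range(4)])
A,_=cv2.estimateAffinePartial2D(M,W);s=np.hypot(A[0,0],A[1,0]);th=np.arctan2(A[1,0],A[0,0]);print("scale",s,"yaw",np.degrees(th),"c",A[:,2])
R=A[:,:2]/s
for n,p in dict(bay=(-.015,-.036),hinge=(.07,0),pl=(-.052,.06),pr=(-.052,-.06)).items(): print(n,R@p+A[:,2])
for l in (1.45,1.57,1.7,1.85):
  for y in(.097,-.097):
    P=R@[.07-.142*np.cos(l)+.0*1,y]+A[:,2]; print(l,y,((proj("top",[*P,.084+.142*np.sin(l)])-[155,165])*4).round())
```

```text
knob [ 0.5444549  -0.41828573  0.057     ]
block [[ 0.54357786 -0.39531622]
 [ 0.51589354 -0.41834571]
 [ 0.53927201 -0.44196333]
 [ 0.56634184 -0.42032665]] [ 0.53291447 -0.41854175]
0.03601081718503576 -140.24426594926445
0.03323168715201932 -45.29155328576829
[[ 0.47656595 -0.0218658 ]
 [ 0.43379531 -0.20645182]
 [ 0.56452752 -0.23877937]
 [ 0.61516151 -0.0540807 ]] [np.float64(0.14229030041433996), np.float64(0.1894764580966694), np.float64(0.13466989939917381), np.float64(0.1915134447788586)]
scale 1.011343520106408 yaw -13.940411234649885 c [ 0.52251258 -0.13029443]
bay [ 0.49928152 -0.16162042]
hinge [ 0.59045085 -0.14715831]
pl [ 0.4864989  -0.05953416]
pr [ 0.45758939 -0.17599978]
1.45 0.097 [35. 86.]
1.45 -0.097 [354. 159.]
1.57 0.097 [42. 58.]
1.57 -0.097 [360. 131.]
1.7 0.097 [51. 29.]
1.7 -0.097 [367. 101.]
1.85 0.097 [61. -3.]
1.85 -0.097 [376.  68.]
```

```bash
cat >> h.py <<'E'
from scipy.spatial.transform import Rotation as Ro
def delta(pos,yaw,roll=180,pitch=0):
    s=r.get_state();R0=Ro.from_euler('xyz',s["eef_rot"],degrees=True);R1=Ro.from_euler('xyz',[roll,pitch,yaw],degrees=True)
    d=R0.inv().apply(np.array(pos)-s["tcp_pos"])*1000; w=(R0.inv()*R1).as_rotvec()
    print("d",d.round(1),"w",w.round(3),"dist",np.linalg.norm(d).round())
E
python3 - <<'E'
from h import *
delta([.543,-.4185,.14],166)
E
```

```text
d [-370.8   97.9  104.9] w [ 0.001 -0.     0.587] dist 398.0
```

```bash
python3 -m pendant '[[-46,12,13,0,0,0.07],[-93,24,26,0,0,0.15],[-139,37,39,0,0,0.22],[-185,49,52,0,0,0.29],[-232,61,65,0,0,0.37],[-278,73,79,0,0,0.44],[-324,86,92,0,0,0.51],[-371,98,105,0,0,0.587],[-371,98,105,0,0,0.587],[-371,98,105,0,0,0.587],[-371,98,105,0,0,0.587]]' 50
python3 - <<'E'
from h import *
snap("scene","s3.png",(190,130,400,285),3.8)
print(r.get_state()["contact_force"])
delta([.543,-.4185,.051],166)
print([proj("scene",p).round() for p in([.543,-.4185,.057],[.543,-.4185,.0])])
E
```

```text
time_s: 1.52
tcp_pos: [0.5427, -0.4194, 0.1409]
eef_rot: [-180.0, 0.0, 166.0]
contact_force: [-0.7, 0.2, 0.1]
gripper_width: 0.0501
gripper_force: 0.0
[-0.00423913  0.48331401 -0.82913864]
d [-0.1  1.1 90. ] w [-0.     0.    -0.001] dist 90.0
[array([316., 239.]), array([315., 255.])]
```

View pics/s3.png

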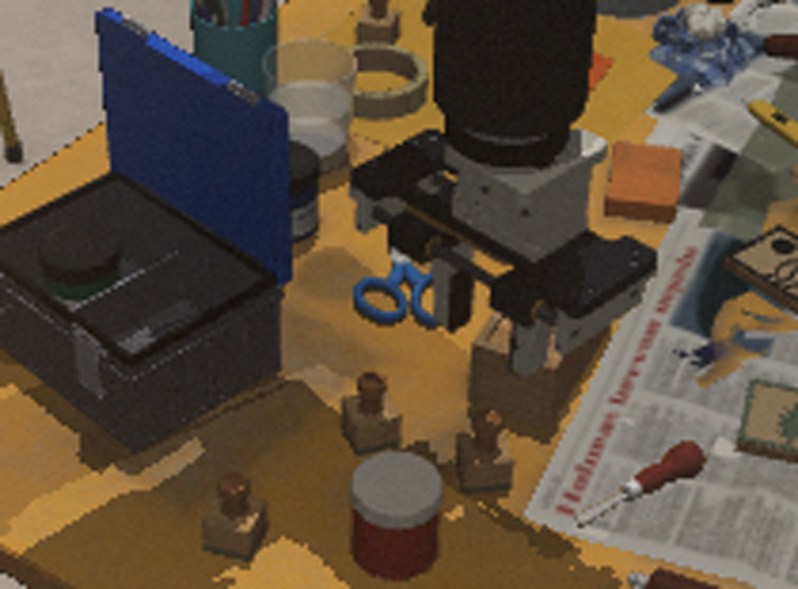

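The scene crop shows the target knob's top at crop (488,416), which is full-frame (318,239). It is still the rightmost stamp; the moved arm reveals no other further right. The fingers hang above it.

```bash
python3 - <<'E'
from h import *
print(ray("scene",190+488/3.8-.4,130+416/3.8-.4,.055))
im=r.capture("scene")
# the neighbours cross-check: middle stamp, both views
print(ray("scene",190+371/3.8-.4,130+380/3.8-.4,.055), ray("top",155+512/4-.4,165+205/4-.4,.057))
E
python3 -m pendant '[[0,1,40,0,0,0],[0,1,65,0,0,0],[0,1,75,0,0,0],[0,1,82,0,0,0],[0,1,88,0,0,0],[0,1,88,0,0,0]]' 50
```

```text
[ 0.54840395 -0.42070548  0.055     ]
[ 0.5374102  -0.33384092  0.055     ] [ 0.5384284 -0.3301828  0.057    ]
time_s: 2.38
tcp_pos: [0.5437, -0.4178, 0.0528]
eef_rot: [-180.0, 0.0, 166.0]
contact_force: [0.3, 0.5, -0.3]
gripper_width: 0.05
gripper_force: 0.0
```

```bash
python3 -m pendant '[[-2,0,1,0,0,0],[-2,0,1,0,0,0],[-2,0,1,0,0,0],[-2,0,1,0,0,0],[-2,0,1,0,0,0],[-2,0,1,0,0,0]]' 5 15
python3 -m pendant '[[0,0,0,0,0,0],[0,0,-10,0,0,0],[0,0,-50,0,0,0],[0,0,-100,0,0,0],[0,0,-130,0,0,0],[0,0,-130,0,0,0]]' 5 15
python3 - <<'E'
from h import *
snap("scene","s4.png",(190,130,400,285),3.8)
delta([.4993,-.1616,.19],166);delta([.4993,-.1616,.058],166)
E
```

```text
time_s: 3.12
tcp_pos: [0.5456, -0.4183, 0.0517]
eef_rot: [-180.0, 0.0, 166.0]
contact_force: [-0.4, 0.0, 1.0]
gripper_width: 0.019
gripper_force: 15.0
time_s: 3.88
tcp_pos: [0.5469, -0.4189, 0.1857]
eef_rot: [-179.9, 0.3, 166.0]
contact_force: [0.5, 0.2, 0.1]
gripper_width: 0.0193
gripper_force: 15.0
d [107.4 237.8  -6.9] w [-0.     0.003  0.   ] dist 261.0
d [107.8 237.9 125.1] w [-0.     0.003  0.   ] dist 290.0
```

View pics/s4.png

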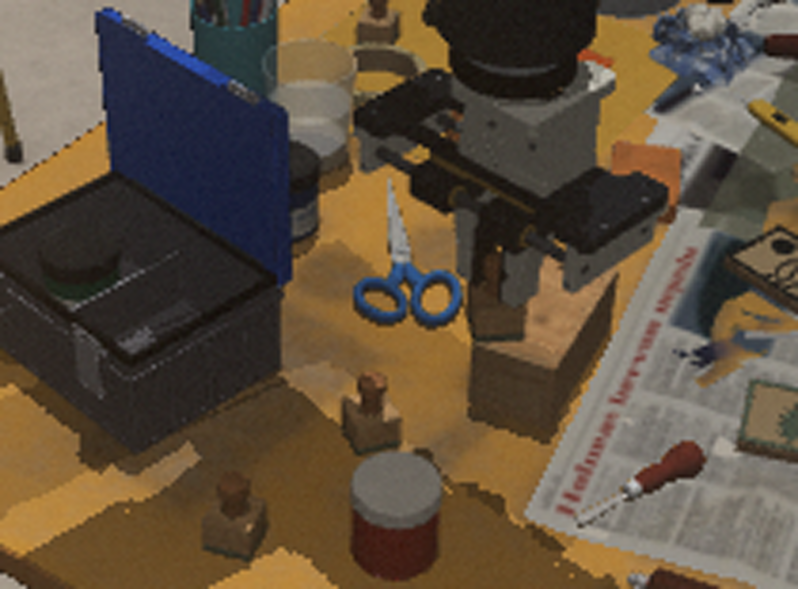

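The stamp is held upright between the pads (crop 495,290), and the neighbouring stamps are untouched. I move forward of the lid plane first, then across to the bay.

```bash
python3 -m pendant '[[40,0,0,0,0,0],[80,20,0,0,0,0],[107,60,0,0,0,0],[107,110,0,0,0,0],[107,160,0,0,0,0],[107,205,0,0,0,0],[107,238,0,0,0,0],[107,238,0,0,0,0],[107,238,0,0,0,0],[107,238,40,0,0,0],[107,238,75,0,0,0],[107,238,95,0,0,0],[107,238,110,0,0,0],[107,238,118,0,0,0],[107,238,118,0,0,0]]' 5 15
python3 - <<'E'
from h import *
snap("top","t5.png",(155,165,355,290),4)
delta([.4993,-.1616,.056],166)
E
```

```text
time_s: 5.8
tcp_pos: [0.4991, -0.1617, 0.0634]
eef_rot: [-180.0, -0.0, 166.0]
contact_force: [0.2, 0.4, 0.1]
gripper_width: 0.0193
gripper_force: 15.0
d [ 0.2 -0.1  7.9] w [-0.  0.  0.] dist 8.0
```

View pics/t5.png

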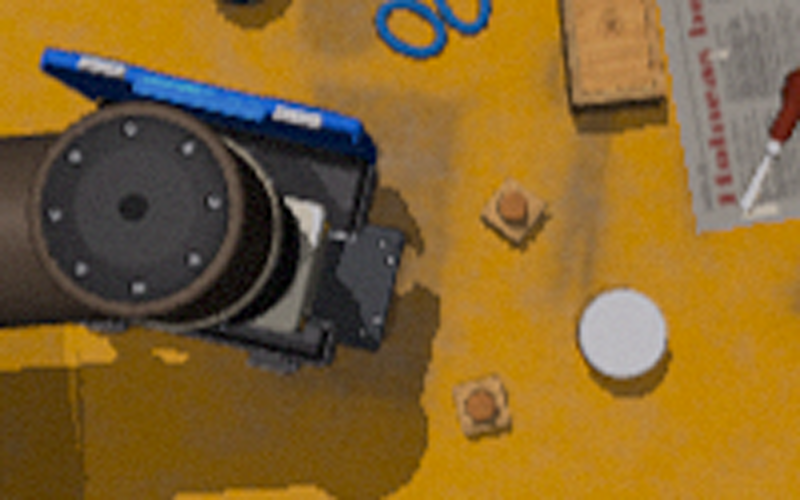

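The gripper is over the bay, and the lid (205,95) and the other objects have not moved. I lower the last few mm gently and release.

```bash
python3 -m pendant '[[0,0,3,0,0,0],[0,0,5.5,0,0,0],[0,0,6.5,0,0,0],[0,0,7.3,0,0,0],[0,0,7.3,0,0,0],[0,0,7.3,0,0,0]]' 5 15
```

```text
time_s: 6.6
tcp_pos: [0.4993, -0.1614, 0.0563]
eef_rot: [-180.0, 0.0, 166.0]
contact_force: [0.1, 0.0, -0.7]
gripper_width: 0.0192
gripper_force: 15.0
```

```bash
python3 -m pendant '[[0,0,0.6,0,0,0],[0,0,1,0,0,0],[0,0,1,0,0,0]]' 5 15
python3 -m pendant '[[0,0,0,0,0,0],[0,0,0,0,0,0],[0,0,0,0,0,0]]' 40 15
python3 -m pendant '[[0,0,-15,0,0,0],[0,0,-50,0,0,0],[0,0,-100,0,0,0],[0,0,-150,0,0,0],[0,0,-200,0,0,0],[-50,0,-240,0,0,0],[-50,0,-240,0,0,0]]' 40 15
python3 - <<'E'
from h import *
a=r.capture("top")[165:290,155:355,::-1];b=r.capture("scene")[120:260,170:310,::-1]
f=lambda i,s:cv2.resize(i,None,fx=s,fy=s,interpolation=cv2.INTER_CUBIC)
a=f(a,2.2);b=f(b,2.4);h=max(a.shape[0],b.shape[0]);p=lambda i:cv2.copyMakeBorder(i,0,h-i.shape[0],0,0,0)
cv2.imwrite("pics/c6.png",np.hstack([p(a),p(b)]));print(a.shape,b.shape)
E
```

```text
time_s: 6.98
tcp_pos: [0.4993, -0.1615, 0.0555]
eef_rot: [-180.0, 0.0, 166.0]
contact_force: [-2.0, 0.7, 3.8]
gripper_width: 0.019
gripper_force: 15.0
time_s: 7.35
tcp_pos: [0.4992, -0.1614, 0.0551]
eef_rot: [180.0, -0.0, 166.0]
contact_force: [-0.1, -1.1, 0.9]
gripper_width: 0.0388
gripper_force: 0.0
time_s: 8.22
tcp_pos: [0.551, -0.1743, 0.2996]
eef_rot: [180.0, 0.4, 166.0]
contact_force: [-1.1, -0.4, -1.4]
gripper_width: 0.0399
gripper_force: 0.0
(275, 440, 3) (336, 336, 3)
```

View pics/c6.png

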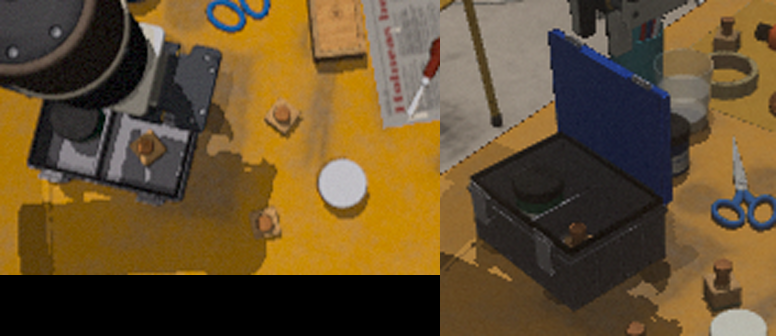

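The stamp stands upright in the empty bay: its knob is at (148,147) in the left panel and (577,232) in the right, and the lid is upright. I close the fingers and go over the lid to its back.

```bash
python3 -m pendant '[[-30,18,0,0,0,0],[-60,36,0,0,0,0],[-74,36,0,0,0,0],[-74,36,0,0,0,0],[-74,36,25,0,0,0],[-74,36,50,0,0,0],[-74,36,70,0,0,0],[-74,36,77,0,0,0],[-74,36,77,0,0,0],[-74,36,77,0,0,0]]' 0 15
cat >> h.py <<'E'
C=np.array([.5225,-.1303]);TH=np.radians(-13.94)
def box():
    s=r.get_state();d=s["tcp_pos"][:2]-C;c,n=np.cos(TH),np.sin(TH)
    print("box",np.round([c*d[0]+n*d[1],-n*d[0]+c*d[1],s["tcp_pos"][2]],4),"F",s["contact_force"].round(1),"t",s["time_s"])
E
python3 -c "
from h import *
box()"
```

```text
time_s: 9.57
tcp_pos: [0.6285, -0.1566, 0.2195]
eef_rot: [180.0, 0.1, 166.0]
contact_force: [0.1, 0.8, 0.4]
gripper_width: 0.0003
gripper_force: 0.0
box [ 0.1092 -0.      0.2195] F [0.1 0.8 0.4] t 9.575
```

```bash
python3 -m pendant '[[10,0,-2,0,0,0],[20,0,-3,0,0,0],[28,0,-4,0,0,0],[37,0,-3,0,0,0],[46,0,-3,0,0,0],[55,0,-1,0,0,0],[64,0,1,0,0,0],[72,0,4,0,0,0],[80,0,7,0,0,0],[88,0,11,0,0,0],[96,0,16,0,0,0],[103,0,21,0,0,0],[110,0,27,0,0,0],[117,0,33,0,0,0],[123,0,40,0,0,0],[128,0,47,0,0,0],[133,0,55,0,0,0],[137,0,63,0,0,0],[141,0,71,0,0,0],[141,0,71,0,0,0]]' 0 15
python3 - <<'E'
from h import *
box()
a=r.capture("top")[165:290,155:355,::-1];b=r.capture("scene")[120:260,170:310,::-1]
f=lambda i,s:cv2.resize(i,None,fx=s,fy=s,interpolation=cv2.INTER_CUBIC)
a=f(a,2.2);b=f(b,2.4);h=max(a.shape[0],b.shape[0]);p=lambda i:cv2.copyMakeBorder(i,0,h-i.shape[0],0,0,0)
cv2.imwrite("pics/c7.png",np.hstack([p(a),p(b)]))
E
```

```text
time_s: 12.08
tcp_pos: [0.4907, -0.1224, 0.1465]
eef_rot: [-180.0, -0.1, 166.0]
contact_force: [0.4, -0.9, -0.1]
gripper_width: 0.0001
gripper_force: 0.0
box [-0.0328  0.      0.1465] F [ 0.4 -0.9 -0.1] t 12.075
```

View pics/c7.png

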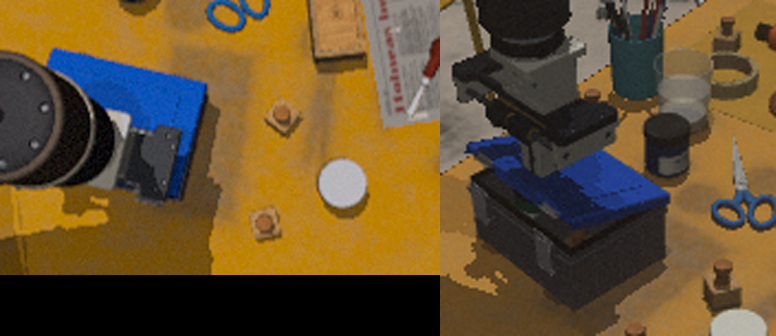

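The lid is down to about 0.3 rad under the fingers (600,180), with nothing disturbed. I continue until it rests on the clips.

```bash
python3 -m pendant '[[3,0,7,0,0,0],[5,0,14,0,0,0],[6,0,19,0,0,0],[7,0,22,0,0,0],[7,0,23,0,0,0],[7,0,24,0,0,0],[7,0,24,0,0,0]]' 0 15
python3 -c "
from h import *
box()"
```

```text
time_s: 13.05
tcp_pos: [0.4847, -0.1207, 0.1233]
eef_rot: [180.0, 0.0, 166.0]
contact_force: [0.1, 0.3, -0.1]
gripper_width: 0.0007
gripper_force: 0.0
box [-0.039   0.0002  0.1233] F [ 0.1  0.3 -0.1] t 13.05
```

```bash
python3 -m pendant '[[0,0,-12,0,0,0],[6,20,-14,0,0,0],[13,45,-14,0,0,0],[13,60,-12,0,0,0],[13,60,-8,0,0,0],[13,60,-3,0,0,0],[13,60,-1,0,0,0],[13,60,0,0,0,0],[13,60,0,0,0,0]]' 0 15
python3 -c "
from h import *
box()"
python3 -m pendant '[[0,0,0.5,0,0,0],[0,0,1,0,0,0],[0,0,1.5,0,0,0],[0,0,2,0,0,0],[0,0,2,0,0,0]]'
python3 -m pendant '[[0,0,0.5,0,0,0],[0,0,1,0,0,0],[0,0,1,0,0,0]]'
```

```text
time_s: 14.18
tcp_pos: [0.4864, -0.0596, 0.1232]
eef_rot: [-180.0, -0.0, 166.0]
contact_force: [-0.1, -1.1, 1.1]
gripper_width: 0.0004
gripper_force: 0.3
box [-0.052   0.0599  0.1232] F [-0.1 -1.1  1.1] t 14.175
time_s: 14.8
tcp_pos: [0.4865, -0.0593, 0.1213]
eef_rot: [180.0, -0.0, 166.0]
contact_force: [-1.5, 0.4, 3.7]
gripper_width: 0.0005
gripper_force: 1.4
time_s: 15.18
tcp_pos: [0.4865, -0.0593, 0.1202]
eef_rot: [180.0, -0.0, 166.0]
contact_force: [-2.4, 1.2, 4.0]
gripper_width: 0.001
gripper_force: 1.7
```

```bash
python3 -m pendant '[[0,0,0.3,0,0,0],[0,0,0.6,0,0,0],[0,0,1,0,0,0],[0,0,1,0,0,0]]'
python3 -m pendant '[[0,0,0.3,0,0,0],[0,0,0.6,0,0,0],[0,0,1,0,0,0],[0,0,1,0,0,0]]'
python3 -m pendant '[[0,0,0.3,0,0,0],[0,0,0.5,0,0,0],[0,0,0.5,0,0,0]]'
```

```text
time_s: 15.68
tcp_pos: [0.4866, -0.0593, 0.1192]
eef_rot: [180.0, -0.0, 166.0]
contact_force: [-2.0, 0.4, 5.3]
gripper_width: 0.0001
gripper_force: 2.0
time_s: 16.18
tcp_pos: [0.4865, -0.0593, 0.1183]
eef_rot: [180.0, -0.0, 166.0]
contact_force: [-3.6, 2.6, 7.6]
gripper_width: 0.0007
gripper_force: 2.9
time_s: 16.55
tcp_pos: [0.4866, -0.0593, 0.1178]
eef_rot: [180.0, 0.0, 166.0]
contact_force: [-2.2, 2.3, 5.1]
gripper_width: 0.0002
gripper_force: 2.6
```

```bash
for i in 1; do python3 -m pendant '[[0,0,0.3,0,0,0],[0,0,0.5,0,0,0],[0,0,0.5,0,0,0]]'
python3 -m pendant '[[0,0,0.3,0,0,0],[0,0,0.5,0,0,0],[0,0,0.5,0,0,0]]'; done
```

```text
time_s: 16.92
tcp_pos: [0.4866, -0.0593, 0.1174]
eef_rot: [180.0, 0.0, 166.0]
contact_force: [-2.8, 2.1, 5.9]
gripper_width: 0.0004
gripper_force: 3.1
time_s: 17.3
tcp_pos: [0.4865, -0.0593, 0.117]
eef_rot: [180.0, 0.0, 166.0]
contact_force: [-3.9, 2.7, 6.9]
gripper_width: 0.0004
gripper_force: 3.6
```

Run:
```python
from h import *
# clip hook height in both views, for visual check of clip state
c,n=np.cos(TH),np.sin(TH)
W=lambda x,y,z:[C[0]+c*x-n*y,C[1]+n*x+c*y,z]
for y in(.06,-.06): print(proj("scene",W(-.075,y,.1)),proj("top",W(-.075,y,.1)))
```

```text
[185.911777   195.81782157] [177.59387109 244.35746508]
[213.23587766 216.13909569] [222.12836952 254.71495113]
```

```bash
python3 -m pendant '[[0,0,0.3,0,0,0],[0,0,0.5,0,0,0],[0,0,0.5,0,0,0]]'
python3 -m pendant '[[0,0,0.3,0,0,0],[0,0,0.5,0,0,0],[0,0,0.5,0,0,0]]'
```

```text
time_s: 17.68
tcp_pos: [0.4865, -0.0593, 0.1166]
eef_rot: [180.0, 0.0, 166.0]
contact_force: [-3.4, 3.1, 8.5]
gripper_width: 0.0001
gripper_force: 4.1
time_s: 18.05
tcp_pos: [0.4865, -0.0593, 0.1162]
eef_rot: [180.0, 0.0, 166.0]
contact_force: [-5.1, 3.7, 10.1]
gripper_width: 0.0007
gripper_force: 4.8
```

```bash
python3 -m pendant '[[0,0,0.3,0,0,0],[0,0,0.5,0,0,0],[0,0,0.5,0,0,0]]'
python3 -m pendant '[[0,0,0.3,0,0,0],[0,0,0.5,0,0,0],[0,0,0.5,0,0,0]]'
```

```text
time_s: 18.42
tcp_pos: [0.4865, -0.0593, 0.1158]
eef_rot: [180.0, 0.0, 166.0]
contact_force: [-5.0, 3.6, 10.6]
gripper_width: 0.0002
gripper_force: 5.4
time_s: 18.8
tcp_pos: [0.4865, -0.0592, 0.1153]
eef_rot: [180.0, 0.0, 166.0]
contact_force: [-5.1, 3.3, 12.4]
gripper_width: 0.0003
gripper_force: 5.9
```

```bash
python3 -m pendant '[[0,0,0.3,0,0,0],[0,0,0.5,0,0,0],[0,0,0.5,0,0,0]]'
python3 -m pendant '[[0,0,0.3,0,0,0],[0,0,0.5,0,0,0],[0,0,0.5,0,0,0]]'
```

```text
time_s: 19.18
tcp_pos: [0.4864, -0.0592, 0.1149]
eef_rot: [180.0, 0.0, 166.0]
contact_force: [-6.2, 3.3, 13.0]
gripper_width: 0.0005
gripper_force: 6.5
time_s: 19.55
tcp_pos: [0.4864, -0.0592, 0.1145]
eef_rot: [180.0, 0.0, 166.0]
contact_force: [-5.9, 4.6, 14.6]
gripper_width: 0.0004
gripper_force: 7.1
```

```bash
python3 -m pendant '[[0,0,0.2,0,0,0],[0,0,0.4,0,0,0],[0,0,0.4,0,0,0]]'
python3 -m pendant '[[0,0,0.2,0,0,0],[0,0,0.4,0,0,0],[0,0,0.4,0,0,0]]'
```

```text
time_s: 19.92
tcp_pos: [0.4864, -0.0592, 0.1142]
eef_rot: [180.0, 0.0, 166.0]
contact_force: [-6.9, 3.7, 14.7]
gripper_width: 0.0006
gripper_force: 7.6
time_s: 20.3
tcp_pos: [0.4862, -0.0594, 0.1136]
eef_rot: [-180.0, -0.0, 166.0]
contact_force: [-6.8, 3.4, 14.3]
gripper_width: 0.0005
gripper_force: 6.8
```

```bash
python3 -m pendant '[[0,0,-0.6,0,0,0],[0,0,-1.2,0,0,0],[0,0,-1.8,0,0,0],[0,0,-1.8,0,0,0]]'
```

```text
time_s: 20.8
tcp_pos: [0.4867, -0.0594, 0.1146]
eef_rot: [-180.0, 0.0, 166.0]
contact_force: [0.7, 0.8, 0.3]
gripper_width: 0.0004
gripper_force: 0.0
```

The left clip has caught: the force fell to zero at a height that carried about 14 N before. Now the right one.

```bash
python3 -m pendant '[[0,0,-10,0,0,0],[0,-20,-22,0,0,0],[0,-60,-22,0,0,0],[0,-100,-22,0,0,0],[0,-120,-20,0,0,0],[0,-120,-14,0,0,0],[0,-120,-9,0,0,0],[0,-120,-7,0,0,0],[0,-120,-7,0,0,0]]'
python3 -c "
from h import *
box()"
python3 -m pendant '[[0,0,0.5,0,0,0],[0,0,1,0,0,0],[0,0,1.5,0,0,0],[0,0,1.5,0,0,0]]'
python3 -m pendant '[[0,0,0.3,0,0,0],[0,0,0.6,0,0,0],[0,0,1,0,0,0],[0,0,1,0,0,0]]'
```

```text
time_s: 21.92
tcp_pos: [0.4576, -0.1752, 0.1216]
eef_rot: [-180.0, -0.0, 166.1]
contact_force: [-0.5, -0.6, 0.4]
gripper_width: 0.0005
gripper_force: 0.0
box [-0.0521 -0.0592  0.1216] F [-0.5 -0.6  0.4] t 21.925
time_s: 22.42
tcp_pos: [0.4575, -0.1758, 0.1202]
eef_rot: [-180.0, -0.0, 166.0]
contact_force: [0.3, 0.0, 0.9]
gripper_width: 0.0003
gripper_force: 0.0
time_s: 22.92
tcp_pos: [0.4575, -0.1758, 0.1192]
eef_rot: [-180.0, -0.0, 166.0]
contact_force: [-0.5, -0.3, 0.2]
gripper_width: 0.0005
gripper_force: 0.0
```

```bash
python3 -m pendant '[[0,0,0.3,0,0,0],[0,0,0.6,0,0,0],[0,0,1,0,0,0],[0,0,1,0,0,0]]'
python3 -m pendant '[[0,0,0.3,0,0,0],[0,0,0.6,0,0,0],[0,0,0.6,0,0,0]]'
python3 -m pendant '[[0,0,0.3,0,0,0],[0,0,0.6,0,0,0],[0,0,0.6,0,0,0]]'
```

```text
time_s: 23.42
tcp_pos: [0.4575, -0.1758, 0.1183]
eef_rot: [-180.0, -0.0, 166.0]
contact_force: [-0.1, -0.6, 1.3]
gripper_width: 0.0006
gripper_force: 0.6
time_s: 23.8
tcp_pos: [0.4576, -0.1758, 0.1177]
eef_rot: [-180.0, 0.0, 166.0]
contact_force: [-0.6, -0.7, 2.3]
gripper_width: 0.0002
gripper_force: 1.2
time_s: 24.18
tcp_pos: [0.4574, -0.1758, 0.1171]
eef_rot: [-180.0, -0.0, 166.0]
contact_force: [-2.0, -1.0, 3.7]
gripper_width: 0.0005
gripper_force: 1.8
```

```bash
python3 -m pendant '[[0,0,0.2,0,0,0],[0,0,0.5,0,0,0],[0,0,0.5,0,0,0]]'
python3 -m pendant '[[0,0,0.2,0,0,0],[0,0,0.5,0,0,0],[0,0,0.5,0,0,0]]'
python3 -m pendant '[[0,0,0.2,0,0,0],[0,0,0.5,0,0,0],[0,0,0.5,0,0,0]]'
```

```text
time_s: 24.55
tcp_pos: [0.4575, -0.1758, 0.1166]
eef_rot: [-180.0, -0.0, 166.0]
contact_force: [-1.6, -2.1, 3.9]
gripper_width: 0.0004
gripper_force: 2.1
time_s: 24.92
tcp_pos: [0.4575, -0.1758, 0.1161]
eef_rot: [-180.0, -0.0, 166.0]
contact_force: [-1.6, -2.4, 5.6]
gripper_width: 0.0003
gripper_force: 2.7
time_s: 25.3
tcp_pos: [0.4574, -0.1759, 0.1157]
eef_rot: [-180.0, -0.0, 166.0]
contact_force: [-3.1, -1.6, 6.6]
gripper_width: 0.0004
gripper_force: 3.2
```

```bash
python3 -m pendant '[[0,0,0.2,0,0,0],[0,0,0.4,0,0,0],[0,0,0.4,0,0,0]]'
python3 -m pendant '[[0,0,0.2,0,0,0],[0,0,0.4,0,0,0],[0,0,0.4,0,0,0]]'
```

```text
time_s: 25.68
tcp_pos: [0.4574, -0.1759, 0.1154]
eef_rot: [-180.0, -0.0, 166.0]
contact_force: [-3.2, -2.0, 7.5]
gripper_width: 0.0003
gripper_force: 3.6
time_s: 26.05
tcp_pos: [0.4574, -0.1759, 0.1151]
eef_rot: [-180.0, -0.0, 166.0]
contact_force: [-3.7, -2.2, 8.0]
gripper_width: 0.0004
gripper_force: 4.5
```

```bash
python3 -m pendant '[[0,0,0.2,0,0,0],[0,0,0.4,0,0,0],[0,0,0.4,0,0,0]]'
python3 -m pendant '[[0,0,0.2,0,0,0],[0,0,0.4,0,0,0],[0,0,0.4,0,0,0]]'
```

```text
time_s: 26.42
tcp_pos: [0.4574, -0.176, 0.1151]
eef_rot: [-180.0, 0.0, 166.0]
contact_force: [-4.9, -0.7, 12.2]
gripper_width: 0.0006
gripper_force: 6.1
time_s: 26.8
tcp_pos: [0.4574, -0.176, 0.1149]
eef_rot: [-180.0, 0.0, 166.0]
contact_force: [-5.9, -0.5, 15.0]
gripper_width: 0.0003
gripper_force: 7.8
```

```bash
python3 -m pendant '[[0,0,-1.2,0,0,0],[0,0,-2.2,0,0,0],[0,0,-2.2,0,0,0],[0,0,-2.2,0,0,0]]'
python3 -m pendant '[[0,0,-0.5,0,0,0],[0,0,-0.5,0,0,0],[0,0,-0.5,0,0,0]]'
```

```text
time_s: 27.3
tcp_pos: [0.4575, -0.1758, 0.1161]
eef_rot: [-180.0, -0.0, 166.0]
contact_force: [-2.7, -2.1, 4.8]
gripper_width: 0.0005
gripper_force: 2.4
time_s: 27.68
tcp_pos: [0.4576, -0.1757, 0.1166]
eef_rot: [180.0, -0.0, 166.0]
contact_force: [-1.8, -1.2, 3.1]
gripper_width: 0.0005
gripper_force: 1.7
```

```bash
python3 -m pendant '[[0,0,-0.5,0,0,0],[0,0,-0.5,0,0,0],[0,0,-0.5,0,0,0]]'
python3 -m pendant '[[0,0,-0.5,0,0,0],[0,0,-0.5,0,0,0],[0,0,-0.5,0,0,0]]'
python3 -m pendant '[[0,0,-0.5,0,0,0],[0,0,-0.5,0,0,0],[0,0,-0.5,0,0,0]]'
```

```text
time_s: 28.05
tcp_pos: [0.4576, -0.1756, 0.117]
eef_rot: [180.0, 0.0, 166.0]
contact_force: [-0.5, -0.8, 0.3]
gripper_width: 0.0005
gripper_force: 0.0
time_s: 28.42
tcp_pos: [0.4575, -0.1757, 0.1177]
eef_rot: [180.0, 0.0, 166.0]
contact_force: [0.7, 0.0, 0.4]
gripper_width: 0.0005
gripper_force: 0.0
time_s: 28.8
tcp_pos: [0.4575, -0.1757, 0.1182]
eef_rot: [180.0, 0.0, 166.0]
contact_force: [-0.3, 0.5, 0.1]
gripper_width: 0.0001
gripper_force: 0.0
```

The force drops abruptly to zero at 0.117 m, where the uncaught lid pushed back with 3.7 N, and stays zero. The right clip caught early (a high strike), so the steep rise was its stop. I retreat and check.

```bash
python3 -m pendant '[[0,0,-20,0,0,0],[0,0,-60,0,0,0],[-20,-30,-120,0,0,0],[-50,-80,-160,0,0,0],[-50,-130,-160,0,0,0],[-50,-180,-160,0,0,0],[-50,-230,-160,0,0,0],[-50,-230,-160,0,0,0]]'
python3 - <<'E'
from h import *
a=r.capture("top")[190:270,160:260,::-1];b=r.capture("scene")[170:260,170:280,::-1]
f=lambda i,s:cv2.resize(i,None,fx=s,fy=s,interpolation=cv2.INTER_CUBIC)
a=f(a,3.9);b=f(b,3.6);h=max(a.shape[0],b.shape[0]);p=lambda i:cv2.copyMakeBorder(i,0,h-i.shape[0],0,0,0)
cv2.imwrite("pics/c8.png",np.hstack([p(a),p(b)]))
E
```

```text
time_s: 29.8
tcp_pos: [0.4491, -0.4137, 0.2772]
eef_rot: [-180.0, -0.1, 165.8]
contact_force: [-0.1, 0.8, -0.6]
gripper_width: 0.0004
gripper_force: 0.0
```

View pics/c8.png

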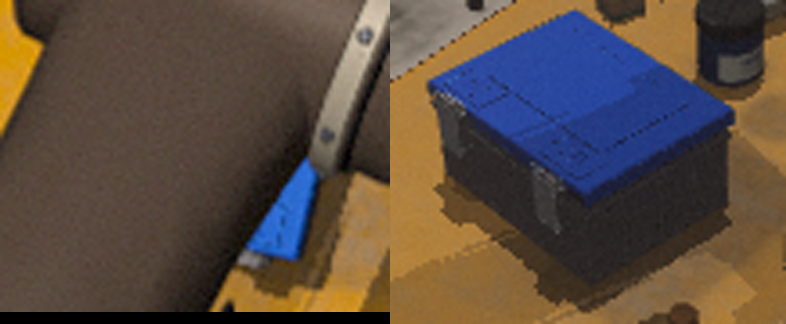

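The scene crop shows the lid flat on the box with both clips upright over its front edge, at (450,110) and (547,200). The arm is clear of it.

```bash
python3 -c "
from h import *
print(r.close_job())"
```

```text
the job is handed in; nothing more can be done
None
```

The job is handed in after about 30 s: the inky stamp stands upright in the empty bay, the lid is shut, and by the force readings both clips have caught, with presses of about 17 N at most.

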